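# Sound the bores of the knife block

## Robot

A 7-joint arm with a two-finger parallel gripper is mounted at the origin on a cart in front of the work surface, level with it; the furniture and walls round the work are solid. World frame = base frame: x ahead of the robot, y to its left, z up, the work surface at z = 0. Lengths are in m, angles in rad, forces in N, time in s.
With the tool pointing down it reaches from about 0.425 to 0.875 m from the base axis. Payload 4.7 kg.
Tool frame: the origin (TCP) lies where the fingers leave the gripper's body, on its centre line; the fingertips stand 70 mm ahead of it and the grasp point (between the pads) lies 51 mm ahead of it; z points along the fingers, y is the line along which they close (so a half turn about z gives the same grasp; the last joint's range is limited). The gripper opens to 87 mm and grips with 3 to 60 N. Pads are 19 mm wide; open, the fingers measure 117 mm over their backs; the gripper's body (75 mm by 190 mm) begins 51 mm behind the grasp point.
Start: joints at [1.161, 0.321, -0.07, 1.45, 0.023, 1.371, -0.057], TCP at [0.267, -0.593, 0.292] pointing down, gripper open.
Joint ranges: [-2.86, 2.86], [-0.3, 2.09], [-1.38, 1.24], [0.06, 2.45], [-1.56, 4.7], [0.09, 2.05], [-2.69, 2.69]. Speed limits (rad/s): [2.57, 2.57, 3.14, 3.14, 3.14, 3.14, 3.14].

## Interface

Orientations are given as a rotation vector (axis times angle).
In Python, from bench import get_state, get_image, get_calibration, close_job gives the robot as it stands.
- The arm moves only by the tool send_rows, never from a script. Its argument "rows" is a list of rows, each an object of numbers: "hand": the finger opening in mm, from 0 to 87; "x", "y", "z": the shift along the world's x, y, z in mm; "roll": the turn about the world's z in degrees. A call has 1 to 10 rows; each row shifts and turns the commanded pose from where the row before left it; what a row does not reach is not made up. A row lasts 1/10 s, in which the tool goes at most 50 mm and 8.59 degrees, less where a joint would pass 70% of its speed; a pose out of reach is approached as far as the arm can. A call is refused whole if a number of a shift passes 50 or a number of a turn 8.59, either way. A call with a gripper value outside its range is refused whole. The fingers move at their own pace and stop on an object; "force" is the grip in N (left out, the last holds). Time passes only in rows, so rows that do not move let the fingers close. It gives the time, the measured TCP pose, the force, the opening and the grip force at its end, in the units of the state.
- get_state(): the state, without advancing time (a new reading comes with each control period).
- get_image(name): name is "scene" or "side" or "wrist"; returns the picture (480x640x3 uint8, blue, green, red); there is no depth.
- get_calibration(name): a dict with "mtx" (3x3 intrinsics, pixels), "world_from_camera" (4x4, takes a point from camera to world coordinates). Camera axes: x right, y down, z forward; pixel columns grow to the right and rows downward; lengths in m; the calibration is good to about 2 mm. A picture is of the moment at which its call begins: read the wrist's pose just before it. get_calibration takes no time and is no camera call; for the wrist camera it gives the pose at the moment of the call.
- close_job(): hands the job in; it is judged then, once.
The state is a dict: "time": time; "joint_positions": joint angles; "qd": joint speeds; "joint_torque": joint torques, N m; "position": TCP position; "tool_rot": TCP orientation; "ft_force": force on the tool from outside, world axes, zero at the start; "torque": the same for the moment, N m; "grip_width": opening from 0.0 (shut) to 1.0 (fully open); "grip_force": force on a finger pad.
Only numpy, scipy, OpenCV 4.12 (cv2) and the standard library are available. Lean on these libraries where they do the work, as an engineer would, in place of code of your own. Each camera call takes 0.05 s, during which the arm holds its last target. There are 200 camera calls.

## Task

The three bores of the knife block are plugged out of sight, each at another depth. Use the sharpening steel from its stand as a depth rod: lower it gently into the bores until you feel it bottom with a light press (never press hard or drop it) and compare how far it goes in. Leave it standing on the bottom of the deepest bore, let go of it, and leave the other things on the worktop where they are.

Things in the scene. Friction and masses are not known exactly. Their poses are not given: they have to be found in the camera images.
- rod: Sharpening steel used as depth rod, loose, 0.12 kg, 168 mm long, upright in the stand at the start with its tip 8 mm above the worktop. Origin: centre of the flat tip, z towards the handle. Round steel shaft, 10 mm across, to 105 mm, black rings at 20, 30 .. 100 mm from the tip; brass collar, 19 mm across, to 110; square dark wood handle 20x20 (sides along x, y) to 165 mm.
- rod_foot: Lowest 6 mm of the rod, part of it, 8.8 mm across; origin as rod. The cork plugs in the bores are stiff: they give about 1 mm for 5 N and spring back, so go slowly, with a low force stop. More than 20 N on it is pressing hard.
- rod_grip (a point): Point on the axis of the rod's handle to grip at from above, 140 mm from the tip.
- block: Light wooden knife block, fixed, 70 (x) x 170 (y) x 95 (z) mm; origin: centre of underside. In its top, along y, three upright round bores, 55 mm apart, 13 mm across, with 3 mm countersunk mouths; they look alike. A cork plug closes each out of sight: the depths are 30 to 80 mm below the top, differ by 9 mm or more, and any bore may be the deepest.
- bore0 (a point): Centre of the mouth of the bore at y = +55 mm of the block, level with its top, 95 mm above the worktop.
- bore1 (a point): Centre of the mouth of the middle bore, as above.
- bore2 (a point): Centre of the mouth of the bore at y = -55 mm of the block, as above.
- stand: Dark steel stand for the rod, fixed: disc 72 mm across and 8 mm high with a tube in the middle, 21 mm outside, 13 mm inside, reaching 50 mm above the worktop. Origin at the centre of its underside. The rod is lifted straight up out of it.
- glass: Bystander: small clear tumbler, 46 across, 57 tall (mm); origin at the centre of its underside
- spice_green: Bystander: spice jar with green cap, 46 across, 106 tall (mm); origin at the centre of its underside
- spice_red: Bystander: spice jar with red cap, 44 across, 105 tall (mm); origin at the centre of its underside
- salt: Bystander: salt shaker, white glass, 44 across, 90 tall (mm); origin at the centre of its underside
- cup: Bystander: green espresso cup, 65x94x52 (mm); origin at the centre of its underside
- tin: Bystander: tomato tin, 57 across, 72 tall (mm); origin at the centre of its underside
Not all that is in view belongs to the job. What is shaped like the rod but purple or red is not meant.

How it is judged:
By the outcome, as a careful person would: the job done as asked, in the order asked, and still so for the second after the job is handed in, with the robot touching nothing.
It also fails if it takes over 61 s, if anything falls off the work surface, if the arm or the gripper's body presses on something with over 40 N, if the wrist force passes 120 N, or if a joint passes its speed limit or range.

## Working session

There is one attempt and no reset: what is moved stays moved. The work goes in short steps, Python scripts to look and compute and a tool call to move; the robot and the scene stay as the last step left them, time stands still between calls to the robot, and variables do not carry over. Pictures are saved under pics/ and viewed, at most 10 in all, crops included, and the job is handed in when it is done.

Besides the shell and the picture viewer there is one more tool, called in YAML: its name, and indented under it one key for each argument. send_rows: Moves the arm, as the interface text tells. Its arguments: {"type":"object","properties":{"rows":{"type":"array","items":{"type":"object","properties":{"hand":{"type":"number"},"x":{"type":"number"},"y":{"type":"number"},"z":{"type":"number"},"roll":{"type":"number"}}}},"force":{"type":"number"}},"required":["rows"]}

```bash
mkdir -p pics; cat > h.py <<'E'
import cv2,numpy as np
from bench import *
def snap(n,f):
    c=get_calibration(n);im=get_image(n);cv2.imwrite('pics/'+f,im);np.savez('pics/'+f+'.npz',m=c['mtx'],w=c['world_from_camera']);return im
def load(f):
    d=np.load('pics/'+f+'.npz');return cv2.imread('pics/'+f),np.array(d['m']),np.array(d['w'])
def ray(m,w,u,v):
    d=w[:3,:3]@np.linalg.solve(m,[u,v,1.]);return w[:3,3],d
def plane(m,w,u,v,z):
    o,d=ray(m,w,u,v);return o+d*(z-o[2])/d[2]
def proj(m,w,p):
    q=m@(w[:3,:3].T@(np.array(p)-w[:3,3]));return q[:2]/q[2]
def tri(rs):
    A=0;b=0
    for o,d in rs:
        d=d/np.linalg.norm(d);P=np.eye(3)-np.outer(d,d);A=A+P;b=b+P@o
    return np.linalg.solve(A,b)
E
python3 - <<'E'
from h import *
for n in('scene','side'):
    snap(n,n+'0.png');_,m,w=load(n+'0.png');print(n,w.round(3).tolist(),m.round(0).tolist())
s=get_state();print(s)
E
```

```text
scene [[-0.784, -0.466, 0.41, 0.072], [-0.621, 0.573, -0.535, 0.764], [0.014, -0.674, -0.739, 1.032], [0.0, 0.0, 0.0, 1.0]] [[549.0, 0.0, 318.0], [0.0, 549.0, 236.0], [0.0, 0.0, 1.0]]
side [[-0.893, -0.216, 0.395, -0.096], [-0.45, 0.422, -0.787, 1.472], [0.003, -0.881, -0.474, 0.93], [0.0, 0.0, 0.0, 1.0]] [[581.0, 0.0, 322.0], [0.0, 581.0, 244.0], [0.0, 0.0, 1.0]]
{'time': 0.1, 'joint_positions': array([ 1.16111275,  0.3217356 , -0.07009497,  1.45156734,  0.02259143,
        1.37079643, -0.05691535]), 'qd': array([ 0.00035995,  0.00039655, -0.00028142, -0.00137201,  0.00291284,
        0.00028536, -0.00011149]), 'joint_torque': array([-2.48338465e-04, -4.92572558e+01, -4.05771118e-01, -3.13395560e+01,
       -6.40024315e-02,  3.95797240e-02,  6.44672923e-05]), 'position': array([ 0.26710036, -0.59216625,  0.29127228]), 'tool_rot': array([-3.06969851e+00, -6.60389996e-01,  6.93805089e-04]), 'ft_force': array([-0.36535172, -0.18259555, -0.85692407]), 'torque': array([0.00204425, 0.00303509, 0.01702058]), 'grip_force': 0.0, 'grip_width': 1.000183563033378}
```

View pics/scene0.png

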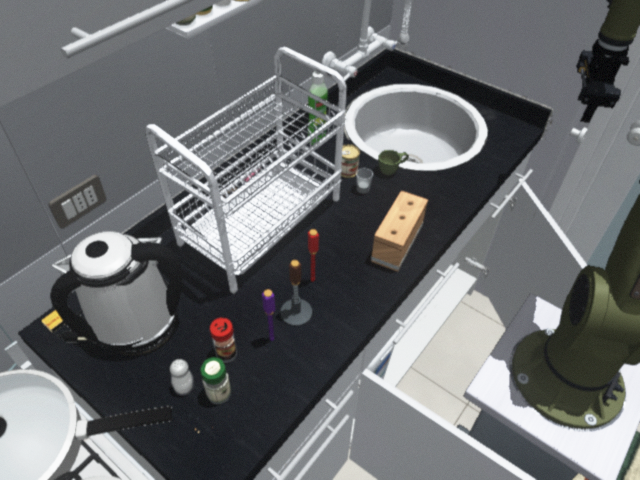

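View pics/side0.png

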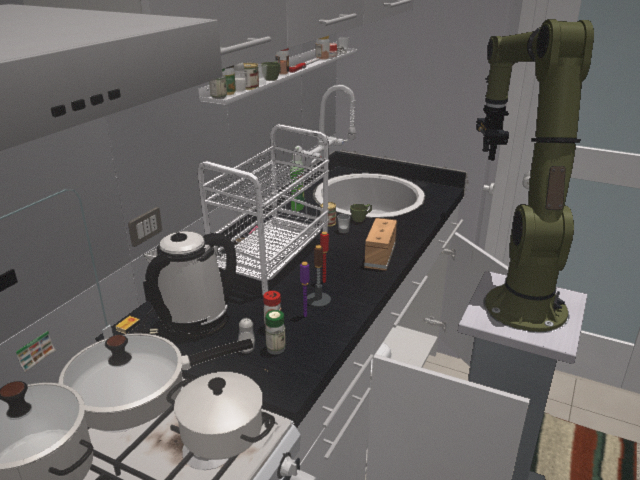

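Candidates in the scene view: purple rod (269,310), dark wood/brown rod in the disc stand (295,285), red rod (313,250). The brown one fits the description. The block is at (400,230) with three bores along its top. Next I'll measure and check in a close crop.

```bash
python3 - <<'E'
from h import *
im,m,w=load('scene0.png')
c=cv2.resize(im[170:350,240:440],None,fx=4,fy=4,interpolation=cv2.INTER_CUBIC)[:,:800]
c2=cv2.resize(im[180:330,240:440],None,fx=4,fy=4,interpolation=cv2.INTER_CUBIC)
cv2.imwrite('pics/crop0.png',c2)
for n,u,v,z in[('rodtop',295,264,.173),('stand',297,312,.008),('purp',268,294,.165),('red',313,234,.165),('b_far',409,204,.095),('b1',403,217,.095),('b_near',396,231,.095),('saltcap',180,366,.09),('redcap',222,326,.105),('green',214,368,.106),('glass',364,176,.05),('rackpost_base',233,287,0.0),('racktop',209,147,.35),('kettle',177,300,.1)]:
    print(n,plane(m,w,u,v,z).round(3))
E
```

```text
rodtop [0.537 0.229 0.173]
stand [0.534 0.231 0.008]
purp [0.534 0.316 0.165]
red [0.565 0.136 0.165]
b_far [ 0.485 -0.141  0.095]
b1 [ 0.473 -0.093  0.095]
b_near [ 0.461 -0.044  0.095]
saltcap [0.591 0.508 0.09 ]
redcap [0.584 0.4   0.105]
green [0.53  0.476 0.106]
glass [ 0.657 -0.199  0.05 ]
rackpost_base [0.699 0.267 0.   ]
racktop [0.764 0.218 0.35 ]
kettle [0.704 0.412 0.1  ]
```

View pics/crop0.png

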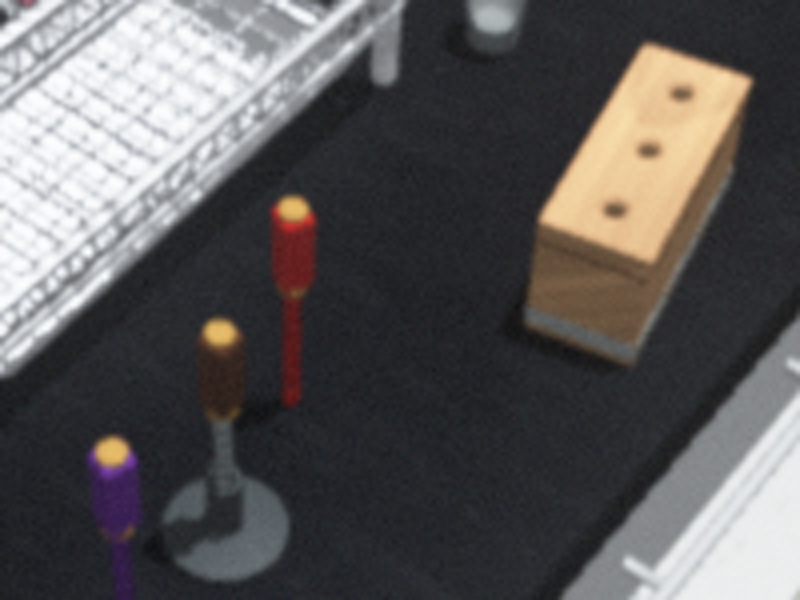

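The crop shows the brown-handled steel in the grey disc stand (crop 222,370). The purple and red rods beside it are decoys, and the block's bores are at crop (682,93), (649,150) and (615,210). Moving over the rod.

send_rows:
  rows:
    - {"x": 28,"y": 41}
    - {"x": 28,"y": 41}
    - {"x": 28,"y": 41}
    - {"x": 28,"y": 41}
    - {"x": 28,"y": 41}
    - {"x": 28,"y": 41}
    - {"x": 28,"y": 41}
    - {"x": 28,"y": 41}
    - {"x": 28,"y": 41}
    - {"x": 28,"y": 41}

```text
schema error: expected keys hand, x, y, z, roll
```

send_rows:
  rows:
    - {"y": 49}
    - {"y": 49}
    - {"y": 49}
    - {"y": 49}
    - {"y": 49}
    - {"y": 49}
    - {"y": 49}
    - {"x": -10,"y": 48}
    - {"y": 20}
    - {}

```text
schema error: expected keys hand, x, y, z, roll
```

```bash
python3 - <<'E'
from h import *
s=get_state();print(s['time'],s['position'],s['tool_rot'],s['ft_force'])
im=snap('wrist','w1.png');_,m,w=load('w1.png');print(w.round(3).tolist())
print(proj(m,w,[.536,.23,.173]))
E
```

```text
0.1 [ 0.26710036 -0.59216625  0.29127228] [-3.06969851e+00 -6.60389996e-01  6.93805089e-04] [-0.36535172 -0.18259555 -0.85692407]
[[0.412, -0.877, -0.245, 0.334], [-0.911, -0.397, -0.11, -0.562], [-0.001, 0.269, -0.963, 0.383], [0.0, 0.0, 0.0, 1.0]]
[-3619.62421337 -3156.72767766]
```

View pics/w1.png

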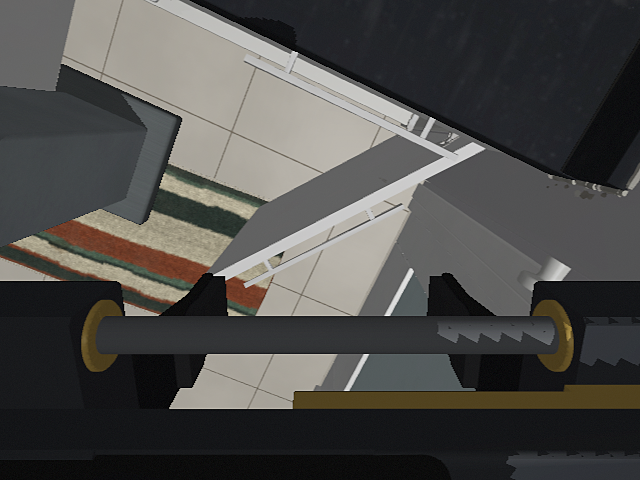

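All keys are required in every row, so nothing moved. The wrist picture only shows the floor, with the fingers at rows 280–400. Resending.

send_rows:
  rows:
    - {"hand": 87,"x": 28,"y": 41,"z": 0,"roll": 0}
    - {"hand": 87,"x": 28,"y": 41,"z": 0,"roll": 0}
    - {"hand": 87,"x": 28,"y": 41,"z": 0,"roll": 0}
    - {"hand": 87,"x": 28,"y": 41,"z": 0,"roll": 0}
    - {"hand": 87,"x": 28,"y": 41,"z": 0,"roll": 0}
    - {"hand": 87,"x": 28,"y": 41,"z": 0,"roll": 0}
    - {"hand": 87,"x": 28,"y": 41,"z": 0,"roll": 0}
    - {"hand": 87,"x": 28,"y": 41,"z": 0,"roll": 0}
    - {"hand": 87,"x": 28,"y": 41,"z": 0,"roll": 0}
    - {"hand": 87,"x": 28,"y": 41,"z": 0,"roll": 0}

```text
time: 1.15
position: [0.5479, -0.1808, 0.2922]
tool_rot: [3.071, 0.66, -0.0]
ft_force: [0.3, -1.3, 0.0]
grip_width: 1.005
grip_force: 0.0
```

send_rows:
  rows:
    - {"hand": 87,"x": 0,"y": 49,"z": 0,"roll": 0}
    - {"hand": 87,"x": 0,"y": 49,"z": 0,"roll": 0}
    - {"hand": 87,"x": 0,"y": 49,"z": 0,"roll": 0}
    - {"hand": 87,"x": 0,"y": 49,"z": 0,"roll": 0}
    - {"hand": 87,"x": 0,"y": 49,"z": 0,"roll": 0}
    - {"hand": 87,"x": 0,"y": 49,"z": 0,"roll": 0}
    - {"hand": 87,"x": 0,"y": 49,"z": 0,"roll": 0}
    - {"hand": 87,"x": -10,"y": 48,"z": 0,"roll": 0}
    - {"hand": 87,"x": 0,"y": 20,"z": 0,"roll": 0}
    - {"hand": 87,"x": 0,"y": 0,"z": 0,"roll": 0}

```text
time: 2.15
position: [0.5355, 0.2333, 0.2922]
tool_rot: [-3.067, -0.672, 0.001]
ft_force: [-0.7, 1.0, -0.7]
grip_width: 0.998
grip_force: 0.0
```

```bash
python3 - <<'E'
from h import *
s=get_state();print(s['time'],s['position'],s['tool_rot'],s['ft_force'])
im=snap('wrist','w2.png');_,m,w=load('w2.png');print(w.round(3).tolist())
print(proj(m,w,[.536,.23,.173]))
E
```

```text
2.15 [0.53547197 0.23325822 0.29216444] [-3.06650201e+00 -6.71953758e-01  7.10327129e-04] [-0.73166933  1.03092399 -0.69565367]
[[0.419, -0.874, -0.244, 0.603], [-0.908, -0.404, -0.111, 0.264], [-0.002, 0.268, -0.963, 0.384], [0.0, 0.0, 0.0, 1.0]]
[333.49685969 261.63843597]
```

View pics/w2.png

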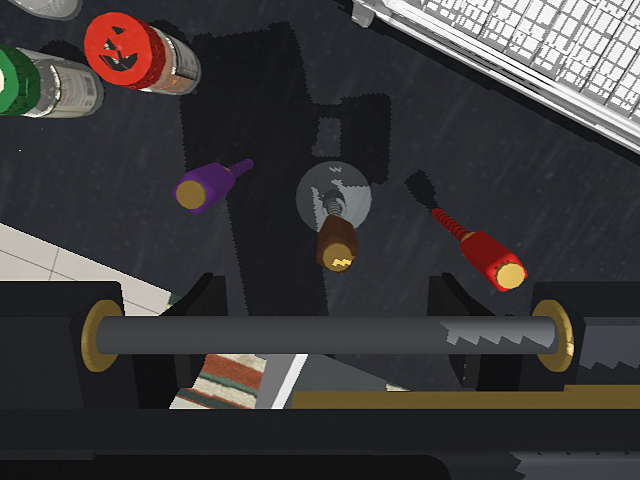

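The wrist view shows the brown handle top at (337,257), purple at (190,194) and red at (510,275), with the stand disc at (334,195). I'll check the handle's yaw and compute its position.

```bash
python3 - <<'E'
from h import *
im,m,w=load('w2.png')
cv2.imwrite('pics/c2.png',cv2.resize(im[200:290,280:400],None,fx=6,fy=6,interpolation=cv2.INTER_CUBIC))
for z in(.173,.176):print(plane(m,w,337,257,z))
print('stand',plane(m,w,334,199,.008), 'stand proj',proj(m,w,[.536,.231,.05]))
E
```

```text
[0.539236   0.22939748 0.173     ]
[0.54013618 0.22989388 0.176     ]
stand [0.54043043 0.22902267 0.008     ] stand proj [330.38481593 212.088014  ]
```

View pics/c2.png

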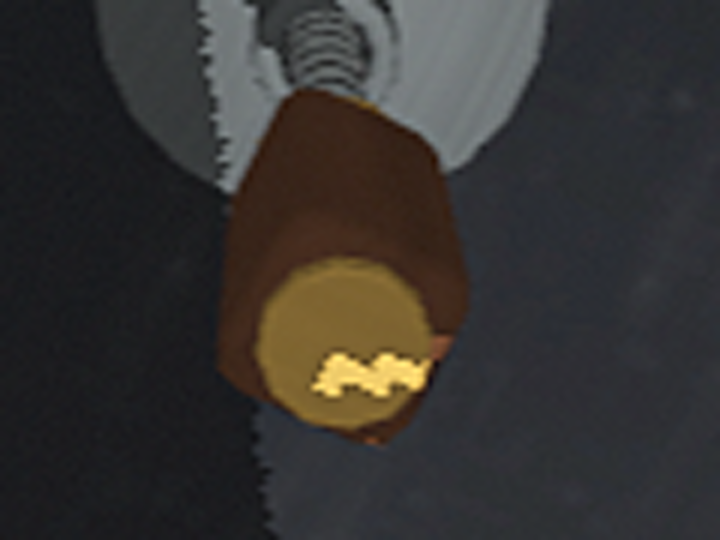

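```bash
python3 - <<'E'
from h import *
im,m,w=load('w2.png')
P=[plane(m,w,280+(a+.5)/6-.5,200+(b+.5)/6-.5,.173) for a,b in[(222,372),(378,443),(467,290)]]
for a,b in((0,1),(1,2)):
    d=P[b]-P[a];print(np.linalg.norm(d),np.degrees(np.arctan2(d[1],d[0])))
print((P[0]+P[2])/2)
t=w[:3,:3]@[1,0,0];print('tool y',np.degrees(np.arctan2(t[1],t[0])))
E
```

```text
0.015914609971340577 -90.98168086036983
0.016769475976935542 -3.3400537861161403
[0.54036908 0.22998931 0.173     ]
tool y -65.2130172298502
```

The crop shows a square handle with yaw about −2°, centred near (0.540, 0.229). Aligning (roll −26°) and descending.

send_rows:
  rows:
    - {"hand": 50,"x": 2,"y": -2,"z": 0,"roll": -8.5}
    - {"hand": 50,"x": 2.5,"y": -2,"z": 0,"roll": -8.5}
    - {"hand": 50,"x": 0,"y": 0,"z": 0,"roll": -8.5}
    - {"hand": 50,"x": 0,"y": 0,"z": 0,"roll": 0}
    - {"hand": 50,"x": 0,"y": 0,"z": -20,"roll": 0}
    - {"hand": 50,"x": 0,"y": 0,"z": -20,"roll": 0}
    - {"hand": 50,"x": 0,"y": 0,"z": -20,"roll": 0}
    - {"hand": 50,"x": 0,"y": 0,"z": -20,"roll": 0}
    - {"hand": 50,"x": 0,"y": 0,"z": -13,"roll": 0}
    - {"hand": 50,"x": 0,"y": 0,"z": 0,"roll": 0}

```text
time: 3.2
position: [0.541, 0.2229, 0.1973]
tool_rot: [3.14, -0.032, -0.006]
ft_force: [-0.5, 0.3, -0.4]
grip_width: 0.578
grip_force: 0.0
```

send_rows:
  force: 25
  rows:
    - {"hand": 10,"x": 0,"y": 0,"z": 0,"roll": 0}
    - {"hand": 10,"x": 0,"y": 0,"z": 0,"roll": 0}
    - {"hand": 10,"x": 0,"y": 0,"z": 0,"roll": 0}
    - {"hand": 10,"x": 0,"y": 0,"z": 0,"roll": 0}
    - {"hand": 10,"x": 0,"y": 0,"z": 0,"roll": 0}
    - {"hand": 10,"x": 0,"y": 0,"z": 0,"roll": 0}

```text
time: 3.8
position: [0.5418, 0.2266, 0.1998]
tool_rot: [-3.138, 0.031, -0.002]
ft_force: [0.3, 4.7, -1.3]
grip_width: 0.228
grip_force: 24.9
```

Gripped: 19.8 mm, matching the handle. Lifting straight up.

send_rows:
  rows:
    - {"hand": 10,"x": 0,"y": 1,"z": 4,"roll": 0}
    - {"hand": 10,"x": 0,"y": 1,"z": 8,"roll": 0}
    - {"hand": 10,"x": 0,"y": 0,"z": 12,"roll": 0}
    - {"hand": 10,"x": 0,"y": 0,"z": 12,"roll": 0}
    - {"hand": 10,"x": 0,"y": 0,"z": 14,"roll": 0}
    - {"hand": 10,"x": 0,"y": 0,"z": 20,"roll": 0}
    - {"hand": 10,"x": 0,"y": 0,"z": 25,"roll": 0}
    - {"hand": 10,"x": 0,"y": 0,"z": 25,"roll": 0}
    - {"hand": 10,"x": 0,"y": 0,"z": 0,"roll": 0}
    - {"hand": 10,"x": 0,"y": 0,"z": 0,"roll": 0}

```text
time: 4.8
position: [0.5419, 0.2252, 0.32]
tool_rot: [3.139, -0.035, 0.001]
ft_force: [0.0, 1.0, -2.0]
grip_width: 0.228
grip_force: 25.0
```

```bash
python3 - <<'E'
from h import *
s=get_state();print(s['time'],s['position'],s['tool_rot'],s['ft_force'],s['grip_width'])
# block bores measured from both fixed views (dark blobs in light wood)
for n in('scene0.png','side0.png'):
    im,m,w=load(n)
    hsv=cv2.cvtColor(im,cv2.COLOR_BGR2HSV)
    x0,y0,x1,y1=(365,185,435,275) if n[1]=='c' else(360,212,402,272)
    g=cv2.resize(im[y0:y1,x0:x1],None,fx=4,fy=4,interpolation=cv2.INTER_CUBIC)
    H=cv2.cvtColor(g,cv2.COLOR_BGR2HSV);V=H[...,2]
    top=((V>150)&(H[...,1]>60)).astype(np.uint8)
    cs,h=cv2.findContours(top,cv2.RETR_CCOMP,cv2.CHAIN_APPROX_NONE)
    for c,hh in zip(cs,h[0]):
        if hh[3]>=0 and 20<cv2.contourArea(c)<800:
            M=cv2.moments(c);u,v=M['m10']/M['m00'],M['m01']/M['m00']
            u,v=x0+(u+.5)/4-.5,y0+(v+.5)/4-.5
            print(n,cv2.contourArea(c),round(u,1),round(v,1),plane(m,w,u,v,.095).round(4))
E
```

```text
4.8 [0.54189081 0.22524796 0.3199759 ] [ 3.13939545e+00 -3.52391770e-02  1.15305792e-03] [ 0.01485785  0.96411198 -2.04419109] 0.2277103836799377
scene0.png 190.0 393.3 232.1 [ 0.4635 -0.0371  0.095 ]
scene0.png 141.0 401.7 217.2 [ 0.4745 -0.0909  0.095 ]
scene0.png 134.5 409.9 203.1 [ 0.4851 -0.1449  0.095 ]
side0.png 87.0 378.3 238.0 [ 0.463  -0.0324  0.095 ]
side0.png 73.0 381.4 230.2 [ 0.4741 -0.0867  0.095 ]
side0.png 65.0 384.5 223.0 [ 0.4844 -0.1401  0.095 ]
```

send_rows:
  rows:
    - {"hand": 10,"x": -25,"y": 0,"z": 0,"roll": 0}
    - {"hand": 10,"x": -27,"y": 0,"z": 0,"roll": 0}
    - {"hand": 10,"x": -25,"y": -20,"z": 0,"roll": 0}
    - {"hand": 10,"x": 0,"y": -40,"z": 0,"roll": 0}
    - {"hand": 10,"x": 0,"y": -45,"z": 0,"roll": 0}
    - {"hand": 10,"x": 0,"y": -45,"z": 0,"roll": 0}
    - {"hand": 10,"x": 0,"y": -45,"z": 0,"roll": 0}
    - {"hand": 10,"x": 0,"y": -30,"z": 0,"roll": 0}
    - {"hand": 10,"x": 0,"y": 0,"z": 0,"roll": 0}
    - {"hand": 10,"x": 0,"y": 0,"z": 0,"roll": 0}

```text
time: 5.8
position: [0.4639, 0.0007, 0.3181]
tool_rot: [-3.141, 0.037, 0.005]
ft_force: [-0.5, 1.0, -0.7]
grip_width: 0.228
grip_force: 25.0
```

```bash
python3 - <<'E'
from h import *
s=get_state();print(s['time'],s['position'],s['tool_rot'],s['ft_force'],s['grip_width'])
snap('wrist','w3.png');_,m,w=load('w3.png')
for p in([.463,-.035,.095],[.474,-.089,.095],[.485,-.142,.095],[s['position'][0],s['position'][1],s['position'][2]-.191]):print(proj(m,w,p).round(1))
E
```

```text
5.8 [0.46388003 0.00070309 0.31809362] [-3.14117759  0.03680076  0.00468378] [-0.4548476   0.97610524 -0.65090825] 0.22838277218830774
[372.2 215.9]
[441.1 200.7]
[510.1 185.3]
[327.3 226. ]
```

View pics/w3.png

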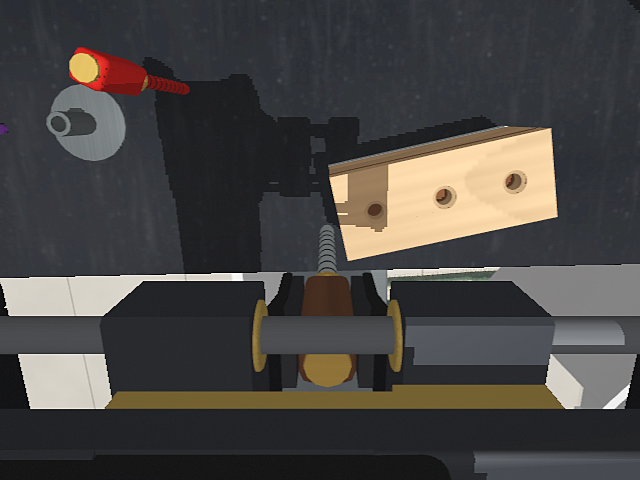

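The wrist view shows bore mouths at about (375,210), (445,197) and (514,181), and the rod tip at about (327,228). I'll refine from one enlarged crop.

```bash
python3 - <<'E'
from h import *
im,m,w=load('w3.png')
for u,v in((375,210),(445,197),(514,181)):print(plane(m,w,u,v,.095).round(4))
a=cv2.resize(im[165:265,305:405],None,fx=4,fy=4,interpolation=cv2.INTER_CUBIC)
b=cv2.resize(im[150:250,430:530],None,fx=4,fy=4,interpolation=cv2.INTER_CUBIC)
cv2.imwrite('pics/c3.png',np.hstack([a,b]))
E
```

```text
[ 0.4677 -0.0371  0.095 ]
[ 0.4769 -0.0919  0.095 ]
[ 0.4883 -0.1447  0.095 ]
```

View pics/c3.png

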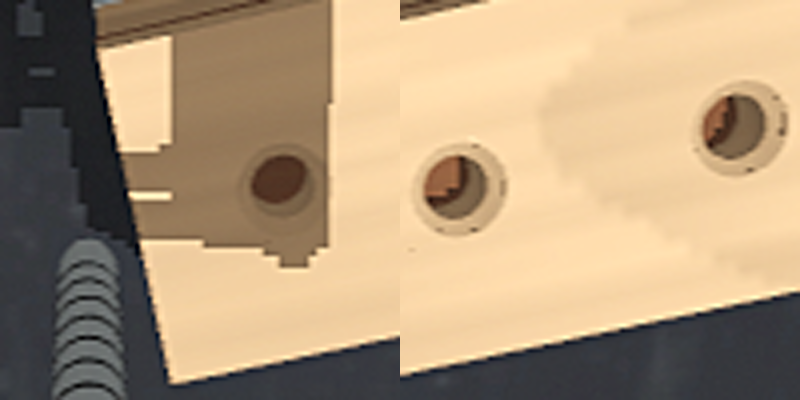

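Mouth centres refined to (376,212), (445,197) and (515.6,182). The tip rim at about row 224.5 hints the tip sits 2–3 mm toward −x of the TCP. I'll go just above bore0 and check in three views in one composite.

send_rows:
  rows:
    - {"hand": 10,"x": 4,"y": -20,"z": 0,"roll": 0}
    - {"hand": 10,"x": 0,"y": -18,"z": 0,"roll": 0}
    - {"hand": 10,"x": 0,"y": 0,"z": -10,"roll": 0}
    - {"hand": 10,"x": 0,"y": 0,"z": -6,"roll": 0}
    - {"hand": 10,"x": 0,"y": 0,"z": 0,"roll": 0}
    - {"hand": 10,"x": 0,"y": 0,"z": 0,"roll": 0}

```text
time: 6.45
position: [0.4686, -0.0351, 0.3029]
tool_rot: [-3.141, 0.03, 0.001]
ft_force: [-0.5, 0.7, -2.3]
grip_width: 0.226
grip_force: 25.0
```

```bash
python3 - <<'E'
from h import *
im,m,w=load('w3.png')
for u,v in((376.1,212.4),(445,197.1),(515.6,181.7)):print(plane(m,w,u,v,.095).round(4))
print('tip rim in w3',plane(m,w,327.5,224.5,.127).round(4))
s=get_state();print(s['time'],s['position'],s['tool_rot'],s['ft_force'],s['grip_width'])
p=s['position']
def crop(n,f,x,y,W,k):
    im=snap(n,f);return cv2.resize(im[y:y+W*3//4,x:x+W],(400,300),interpolation=cv2.INTER_CUBIC)
a=crop('scene','s4.png',360,170,80,0);b=crop('side','d4.png',345,195,60,0);c=crop('wrist','w4.png',280,160,100,0)
for f in('s4.png','d4.png','w4.png'):
    _,m,w=load(f);print(f,'tip',proj(m,w,[p[0],p[1],p[2]-.191]).round(1))
d=np.zeros_like(a);cv2.imwrite('pics/c4.png',np.vstack([np.hstack([a,b]),np.hstack([c,d])]))
E
```

```text
[ 0.4658 -0.038   0.095 ]
[ 0.4768 -0.0919  0.095 ]
[ 0.4877 -0.146   0.095 ]
tip rim in w3 [0.465  0.0005 0.127 ]
6.45 [ 0.46858917 -0.0351302   0.30289965] [-3.14120545e+00  2.97947762e-02  1.42047404e-03] [-0.450651    0.73243852 -2.3189393 ] 0.2260248357896415
s4.png tip [391.8 226.6]
d4.png tip [377.2 232.5]
w4.png tip [326.5 227.1]
```

View pics/c4.png

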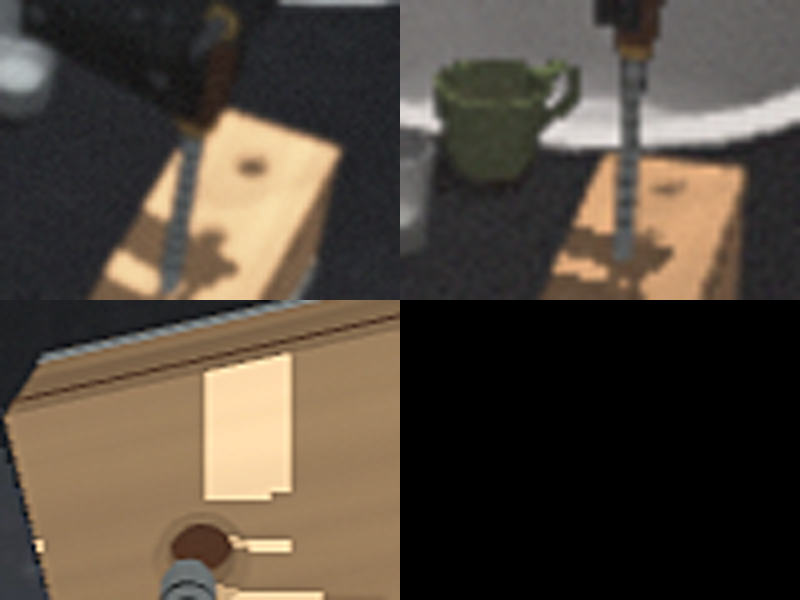

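```bash
python3 - <<'E'
from h import *
_,m,w=load('w4.png');print('mouth',plane(m,w,330,224,.095).round(4),'rim',plane(m,w,326.8,225.2,.112).round(4))
_,m,w=load('s4.png');r1=ray(m,w,394,228);print('scene',plane(m,w,394,228,.112).round(4))
_,m,w=load('d4.png');r2=ray(m,w,378.5,233.5);print('side',plane(m,w,378.5,233.5,.112).round(4));print(tri([r1,r2]))
E
```

```text
mouth [ 0.4665 -0.0377  0.095 ] rim [ 0.47   -0.0354  0.112 ]
scene [ 0.4623 -0.0346  0.112 ]
side [ 0.4624 -0.0301  0.112 ]
[ 0.46485444 -0.03848115  0.10742405]
```

All three views agree: the tip needs about +1 mm in x and −2.4 mm in y. I'll lower the grip force to 8 N so the rod slips before it could press hard, then enter slowly.

send_rows:
  force: 8
  rows:
    - {"hand": 10,"x": 1,"y": -2.4,"z": 0,"roll": 0}
    - {"hand": 10,"x": 0,"y": 0,"z": 0,"roll": 0}
    - {"hand": 10,"x": 0,"y": 0,"z": -5,"roll": 0}
    - {"hand": 10,"x": 0,"y": 0,"z": -5,"roll": 0}
    - {"hand": 10,"x": 0,"y": 0,"z": -3,"roll": 0}
    - {"hand": 10,"x": 0,"y": 0,"z": -3,"roll": 0}
    - {"hand": 10,"x": 0,"y": 0,"z": -3,"roll": 0}
    - {"hand": 10,"x": 0,"y": 0,"z": -3,"roll": 0}
    - {"hand": 10,"x": 0,"y": 0,"z": -3,"roll": 0}
    - {"hand": 10,"x": 0,"y": 0,"z": 0,"roll": 0}

```text
time: 7.6
position: [0.4695, -0.0389, 0.2778]
tool_rot: [-3.141, 0.033, 0.001]
ft_force: [-0.1, 0.1, -1.7]
grip_width: 0.225
grip_force: 8.0
```

The rod is inside bore0 without contact. Going on.

send_rows:
  rows:
    - {"hand": 10,"x": 0,"y": 0,"z": -4,"roll": 0}
    - {"hand": 10,"x": 0,"y": 0,"z": -4,"roll": 0}
    - {"hand": 10,"x": 0,"y": 0,"z": -4,"roll": 0}
    - {"hand": 10,"x": 0,"y": 0,"z": -4,"roll": 0}
    - {"hand": 10,"x": 0,"y": 0,"z": -2,"roll": 0}
    - {"hand": 10,"x": 0,"y": 0,"z": 0,"roll": 0}

```text
time: 8.2
position: [0.4696, -0.0389, 0.2599]
tool_rot: [3.141, -0.033, -0.001]
ft_force: [-0.7, 0.6, -1.4]
grip_width: 0.231
grip_force: 8.0
```

send_rows:
  rows:
    - {"hand": 10,"x": 0,"y": 0,"z": -1,"roll": 0}
    - {"hand": 10,"x": 0,"y": 0,"z": -1,"roll": 0}
    - {"hand": 10,"x": 0,"y": 0,"z": -1,"roll": 0}
    - {"hand": 10,"x": 0,"y": 0,"z": -1,"roll": 0}
    - {"hand": 10,"x": 0,"y": 0,"z": 0,"roll": 0}

```text
time: 8.7
position: [0.4698, -0.039, 0.2562]
tool_rot: [3.141, -0.033, -0.0]
ft_force: [0.0, -0.1, -2.2]
grip_width: 0.229
grip_force: 8.0
```

send_rows:
  rows:
    - {"hand": 10,"x": 0,"y": 0,"z": -1,"roll": 0}
    - {"hand": 10,"x": 0,"y": 0,"z": -1,"roll": 0}
    - {"hand": 10,"x": 0,"y": 0,"z": -1,"roll": 0}
    - {"hand": 10,"x": 0,"y": 0,"z": -1,"roll": 0}
    - {"hand": 10,"x": 0,"y": 0,"z": 0,"roll": 0}

```text
time: 9.2
position: [0.4697, -0.039, 0.2521]
tool_rot: [3.141, -0.033, -0.0]
ft_force: [-1.0, -0.1, -1.8]
grip_width: 0.227
grip_force: 8.0
```

send_rows:
  rows:
    - {"hand": 10,"x": 0,"y": 0,"z": -1,"roll": 0}
    - {"hand": 10,"x": 0,"y": 0,"z": -1,"roll": 0}
    - {"hand": 10,"x": 0,"y": 0,"z": -1,"roll": 0}
    - {"hand": 10,"x": 0,"y": 0,"z": -1,"roll": 0}
    - {"hand": 10,"x": 0,"y": 0,"z": 0,"roll": 0}

```text
time: 9.7
position: [0.4697, -0.039, 0.2481]
tool_rot: [3.141, -0.033, -0.0]
ft_force: [0.8, -0.2, -1.3]
grip_width: 0.234
grip_force: 8.0
```

send_rows:
  rows:
    - {"hand": 10,"x": 0,"y": 0,"z": -1,"roll": 0}
    - {"hand": 10,"x": 0,"y": 0,"z": -1,"roll": 0}
    - {"hand": 10,"x": 0,"y": 0,"z": -1,"roll": 0}
    - {"hand": 10,"x": 0,"y": 0,"z": -1,"roll": 0}
    - {"hand": 10,"x": 0,"y": 0,"z": 0,"roll": 0}

```text
time: 10.2
position: [0.4697, -0.0389, 0.2441]
tool_rot: [3.141, -0.033, -0.0]
ft_force: [0.3, -0.0, -2.4]
grip_width: 0.228
grip_force: 8.0
```

send_rows:
  rows:
    - {"hand": 10,"x": 0,"y": 0,"z": -1,"roll": 0}
    - {"hand": 10,"x": 0,"y": 0,"z": -1,"roll": 0}
    - {"hand": 10,"x": 0,"y": 0,"z": -1,"roll": 0}
    - {"hand": 10,"x": 0,"y": 0,"z": -1,"roll": 0}
    - {"hand": 10,"x": 0,"y": 0,"z": 0,"roll": 0}

```text
time: 10.7
position: [0.4697, -0.0389, 0.2401]
tool_rot: [3.141, -0.033, -0.001]
ft_force: [-0.3, -0.6, -0.8]
grip_width: 0.23
grip_force: 8.0
```

send_rows:
  rows:
    - {"hand": 10,"x": 0,"y": 0,"z": -1,"roll": 0}
    - {"hand": 10,"x": 0,"y": 0,"z": -1,"roll": 0}
    - {"hand": 10,"x": 0,"y": 0,"z": -1,"roll": 0}
    - {"hand": 10,"x": 0,"y": 0,"z": -1,"roll": 0}
    - {"hand": 10,"x": 0,"y": 0,"z": 0,"roll": 0}

```text
time: 11.2
position: [0.4697, -0.0389, 0.2361]
tool_rot: [3.141, -0.033, -0.0]
ft_force: [0.7, -0.1, -1.7]
grip_width: 0.227
grip_force: 8.0
```

send_rows:
  rows:
    - {"hand": 10,"x": 0,"y": 0,"z": -1,"roll": 0}
    - {"hand": 10,"x": 0,"y": 0,"z": -1,"roll": 0}
    - {"hand": 10,"x": 0,"y": 0,"z": -1,"roll": 0}
    - {"hand": 10,"x": 0,"y": 0,"z": -1,"roll": 0}
    - {"hand": 10,"x": 0,"y": 0,"z": 0,"roll": 0}

```text
time: 11.7
position: [0.4697, -0.0389, 0.2321]
tool_rot: [3.141, -0.033, -0.0]
ft_force: [0.3, 0.5, -1.1]
grip_width: 0.23
grip_force: 8.0
```

send_rows:
  rows:
    - {"hand": 10,"x": 0,"y": 0,"z": -1,"roll": 0}
    - {"hand": 10,"x": 0,"y": 0,"z": -1,"roll": 0}
    - {"hand": 10,"x": 0,"y": 0,"z": -1,"roll": 0}
    - {"hand": 10,"x": 0,"y": 0,"z": -1,"roll": 0}
    - {"hand": 10,"x": 0,"y": 0,"z": 0,"roll": 0}

```text
time: 12.2
position: [0.4708, -0.0388, 0.2298]
tool_rot: [3.141, -0.033, 0.004]
ft_force: [-1.2, 1.2, 6.0]
grip_width: 0.228
grip_force: 8.0
```

Bore0 bottoms at TCP z≈0.231 (about 55 mm deep, 7.5 N). Lifting out and moving to bore1.

send_rows:
  rows:
    - {"hand": 10,"x": 0,"y": 0,"z": 5,"roll": 0}
    - {"hand": 10,"x": 0,"y": 0,"z": 14,"roll": 0}
    - {"hand": 10,"x": 0,"y": 0,"z": 20,"roll": 0}
    - {"hand": 10,"x": 0,"y": 0,"z": 20,"roll": 0}
    - {"hand": 10,"x": 0,"y": 0,"z": 16,"roll": 0}
    - {"hand": 10,"x": 0,"y": 0,"z": 0,"roll": 0}
    - {"hand": 10,"x": 5.5,"y": -27,"z": 0,"roll": 0}
    - {"hand": 10,"x": 5.5,"y": -27,"z": 0,"roll": 0}
    - {"hand": 10,"x": 0,"y": 0,"z": 0,"roll": 0}
    - {"hand": 10,"x": 0,"y": 0,"z": 0,"roll": 0}

```text
time: 13.2
position: [0.4803, -0.0932, 0.3023]
tool_rot: [-3.14, 0.036, 0.003]
ft_force: [-0.0, 0.1, -1.1]
grip_width: 0.232
grip_force: 8.0
```

```bash
python3 - <<'E'
from h import *
s=get_state();print(s['time'],s['position'],s['ft_force'])
snap('wrist','w5.png');im,m,w=load('w5.png');p=s['position']
print(proj(m,w,[p[0]-.003,p[1],p[2]-.191]))
cv2.imwrite('pics/c5.png',cv2.resize(im[170:270,270:390],None,fx=6,fy=6,interpolation=cv2.INTER_CUBIC))
E
```

```text
13.2 [ 0.48032055 -0.09316501  0.302314  ] [-0.00506128  0.11075073 -1.0777368 ]
[327.62329567 230.32666316]
```

View pics/c5.png

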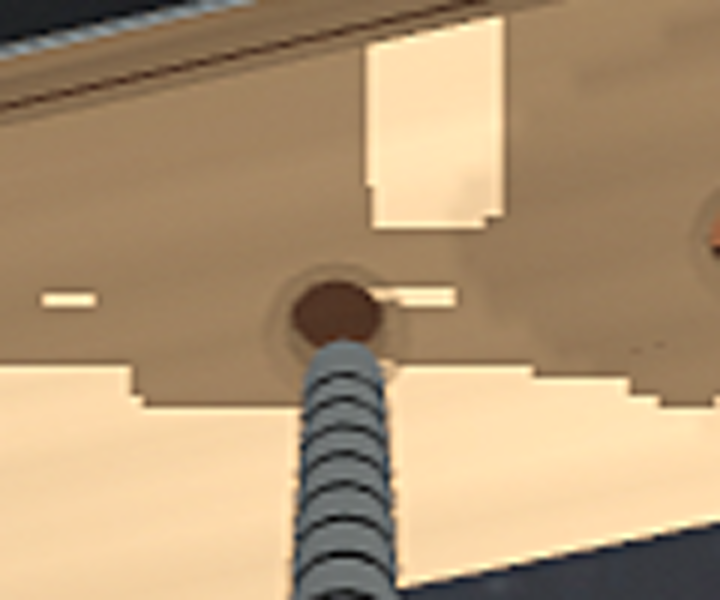

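The composite crop shows the mouth ring centred near (337,333) and the tip rim at (345,341), so nearly aligned. Computing the residual.

```bash
python3 - <<'E'
from h import *
im,m,w=load('w5.png')
a=plane(m,w,326.1,225.4,.095);b=plane(m,w,327.5,226.8,.111)-[.0044,0,0];print(a,b,(a-b)*1e3)
E
```

```text
[ 0.47678192 -0.09201873  0.095     ] [ 0.47546286 -0.09313036  0.111     ] [  1.31905834   1.1116308  -16.        ]
```

send_rows:
  rows:
    - {"hand": 10,"x": 1,"y": 1,"z": 0,"roll": 0}
    - {"hand": 10,"x": 0,"y": 0,"z": -5,"roll": 0}
    - {"hand": 10,"x": 0,"y": 0,"z": -5,"roll": 0}
    - {"hand": 10,"x": 0,"y": 0,"z": -3,"roll": 0}
    - {"hand": 10,"x": 0,"y": 0,"z": -3,"roll": 0}
    - {"hand": 10,"x": 0,"y": 0,"z": -3,"roll": 0}
    - {"hand": 10,"x": 0,"y": 0,"z": -3,"roll": 0}
    - {"hand": 10,"x": 0,"y": 0,"z": -3,"roll": 0}
    - {"hand": 10,"x": 0,"y": 0,"z": 0,"roll": 0}

```text
time: 14.15
position: [0.4816, -0.0919, 0.2778]
tool_rot: [-3.141, 0.033, 0.001]
ft_force: [-0.3, -0.2, -1.4]
grip_width: 0.226
grip_force: 8.0
```

send_rows:
  rows:
    - {"hand": 10,"x": 0,"y": 0,"z": -4,"roll": 0}
    - {"hand": 10,"x": 0,"y": 0,"z": -4,"roll": 0}
    - {"hand": 10,"x": 0,"y": 0,"z": -4,"roll": 0}
    - {"hand": 10,"x": 0,"y": 0,"z": -4,"roll": 0}
    - {"hand": 10,"x": 0,"y": 0,"z": -2,"roll": 0}
    - {"hand": 10,"x": 0,"y": 0,"z": -1,"roll": 0}
    - {"hand": 10,"x": 0,"y": 0,"z": -1,"roll": 0}
    - {"hand": 10,"x": 0,"y": 0,"z": 0,"roll": 0}

```text
time: 14.95
position: [0.4818, -0.0919, 0.2583]
tool_rot: [3.141, -0.033, -0.0]
ft_force: [-0.6, 0.3, -0.8]
grip_width: 0.227
grip_force: 8.0
```

send_rows:
  rows:
    - {"hand": 10,"x": 0,"y": 0,"z": -1,"roll": 0}
    - {"hand": 10,"x": 0,"y": 0,"z": -1,"roll": 0}
    - {"hand": 10,"x": 0,"y": 0,"z": -1,"roll": 0}
    - {"hand": 10,"x": 0,"y": 0,"z": -1,"roll": 0}
    - {"hand": 10,"x": 0,"y": 0,"z": 0,"roll": 0}

```text
time: 15.45
position: [0.4817, -0.0919, 0.2541]
tool_rot: [3.141, -0.033, -0.0]
ft_force: [-0.2, 1.1, -1.1]
grip_width: 0.226
grip_force: 8.0
```

send_rows:
  rows:
    - {"hand": 10,"x": 0,"y": 0,"z": -1,"roll": 0}
    - {"hand": 10,"x": 0,"y": 0,"z": -1,"roll": 0}
    - {"hand": 10,"x": 0,"y": 0,"z": -1,"roll": 0}
    - {"hand": 10,"x": 0,"y": 0,"z": -1,"roll": 0}
    - {"hand": 10,"x": 0,"y": 0,"z": 0,"roll": 0}

```text
time: 15.95
position: [0.4825, -0.0919, 0.2516]
tool_rot: [3.141, -0.033, 0.004]
ft_force: [-0.1, 0.5, 5.8]
grip_width: 0.23
grip_force: 8.0
```

Bore1 bottoms at TCP z≈0.253 (about 34 mm), shallower than bore0. On to bore2.

send_rows:
  rows:
    - {"hand": 10,"x": 0,"y": 0,"z": 5,"roll": 0}
    - {"hand": 10,"x": 0,"y": 0,"z": 14,"roll": 0}
    - {"hand": 10,"x": 0,"y": 0,"z": 18,"roll": 0}
    - {"hand": 10,"x": 0,"y": 0,"z": 16,"roll": 0}
    - {"hand": 10,"x": 0,"y": 0,"z": 0,"roll": 0}
    - {"hand": 10,"x": 5.5,"y": -27,"z": 0,"roll": 0}
    - {"hand": 10,"x": 5.5,"y": -27,"z": 0,"roll": 0}
    - {"hand": 10,"x": 0,"y": 0,"z": 0,"roll": 0}
    - {"hand": 10,"x": 0,"y": 0,"z": 0,"roll": 0}

```text
time: 16.85
position: [0.4924, -0.1462, 0.3024]
tool_rot: [-3.14, 0.036, 0.003]
ft_force: [-0.0, 0.2, -1.5]
grip_width: 0.227
grip_force: 8.0
```

```bash
python3 - <<'E'
from h import *
s=get_state();print(s['time'],s['position'],s['ft_force'])
snap('wrist','w6.png');im,m,w=load('w6.png');p=s['position']
print('expected mouth',proj(m,w,[.4877,-.146,.095]),'TCP in bore1 was rel (5,0) mm; target TCP',.4877+.005,-.146)
b,_,_=load('w5.png')
# dark hole & shaft location: compare ROI with aligned bore1 view by the rod column
for n,i in(('w5',b),('w6',im)):
    g=cv2.cvtColor(i,cv2.COLOR_BGR2HSV)
    r=g[205:235,300:350]; k=((r[...,0]<12)&(r[...,1]>90)&(r[...,2]<110)).astype(np.uint8)
    ys,xs=np.nonzero(k);print(n,len(xs),xs.min()+300,xs.max()+300,ys.min()+205,ys.max()+205)
    k=g[232:240,300:360,1]<60;ys,xs=np.nonzero(k);print('shaft cols',np.median(xs)+300)
E
```

```text
16.85 [ 0.49237335 -0.14616049  0.30238257] [-0.03335664  0.17079106 -1.47811897]
expected mouth [327.4439272  226.85345141] TCP in bore1 was rel (5,0) mm; target TCP 0.4927 -0.146
w5 106 319 332 217 227
shaft cols 327.0
w6 90 320 334 219 228
shaft cols 327.0
```

Pixel comparison with the bore1 view shows the tip is already aligned within about 0.5 mm. Descending into bore2.

send_rows:
  rows:
    - {"hand": 10,"x": 0,"y": 0,"z": -5,"roll": 0}
    - {"hand": 10,"x": 0,"y": 0,"z": -5,"roll": 0}
    - {"hand": 10,"x": 0,"y": 0,"z": -3,"roll": 0}
    - {"hand": 10,"x": 0,"y": 0,"z": -3,"roll": 0}
    - {"hand": 10,"x": 0,"y": 0,"z": -3,"roll": 0}
    - {"hand": 10,"x": 0,"y": 0,"z": -3,"roll": 0}
    - {"hand": 10,"x": 0,"y": 0,"z": -3,"roll": 0}
    - {"hand": 10,"x": 0,"y": 0,"z": 0,"roll": 0}

```text
time: 17.7
position: [0.4925, -0.1459, 0.2778]
tool_rot: [-3.141, 0.033, 0.001]
ft_force: [-0.4, 0.2, -2.0]
grip_width: 0.236
grip_force: 8.0
```

send_rows:
  rows:
    - {"hand": 10,"x": 0,"y": 0,"z": -4,"roll": 0}
    - {"hand": 10,"x": 0,"y": 0,"z": -4,"roll": 0}
    - {"hand": 10,"x": 0,"y": 0,"z": -4,"roll": 0}
    - {"hand": 10,"x": 0,"y": 0,"z": -4,"roll": 0}
    - {"hand": 10,"x": 0,"y": 0,"z": -2,"roll": 0}
    - {"hand": 10,"x": 0,"y": 0,"z": -1,"roll": 0}
    - {"hand": 10,"x": 0,"y": 0,"z": -1,"roll": 0}
    - {"hand": 10,"x": 0,"y": 0,"z": 0,"roll": 0}

```text
time: 18.5
position: [0.4928, -0.1459, 0.2583]
tool_rot: [3.141, -0.033, -0.0]
ft_force: [-0.0, -0.0, -1.0]
grip_width: 0.227
grip_force: 8.0
```

Bore2 must be at least 9 mm off the others, so nothing is likely before about 43 mm. Moving 9 mm gently.

send_rows:
  rows:
    - {"hand": 10,"x": 0,"y": 0,"z": -1,"roll": 0}
    - {"hand": 10,"x": 0,"y": 0,"z": -1,"roll": 0}
    - {"hand": 10,"x": 0,"y": 0,"z": -1,"roll": 0}
    - {"hand": 10,"x": 0,"y": 0,"z": -1,"roll": 0}
    - {"hand": 10,"x": 0,"y": 0,"z": -1,"roll": 0}
    - {"hand": 10,"x": 0,"y": 0,"z": -1,"roll": 0}
    - {"hand": 10,"x": 0,"y": 0,"z": -1,"roll": 0}
    - {"hand": 10,"x": 0,"y": 0,"z": -1,"roll": 0}
    - {"hand": 10,"x": 0,"y": 0,"z": -1,"roll": 0}
    - {"hand": 10,"x": 0,"y": 0,"z": 0,"roll": 0}

```text
time: 19.5
position: [0.4927, -0.1459, 0.2491]
tool_rot: [3.141, -0.033, -0.001]
ft_force: [0.2, -1.0, -2.8]
grip_width: 0.229
grip_force: 8.0
```

send_rows:
  rows:
    - {"hand": 10,"x": 0,"y": 0,"z": -1,"roll": 0}
    - {"hand": 10,"x": 0,"y": 0,"z": -1,"roll": 0}
    - {"hand": 10,"x": 0,"y": 0,"z": -1,"roll": 0}
    - {"hand": 10,"x": 0,"y": 0,"z": -1,"roll": 0}
    - {"hand": 10,"x": 0,"y": 0,"z": 0,"roll": 0}

```text
time: 20.0
position: [0.4927, -0.1459, 0.2451]
tool_rot: [-3.141, 0.033, 0.001]
ft_force: [-0.7, -0.2, -1.5]
grip_width: 0.227
grip_force: 8.0
```

send_rows:
  rows:
    - {"hand": 10,"x": 0,"y": 0,"z": -1,"roll": 0}
    - {"hand": 10,"x": 0,"y": 0,"z": -1,"roll": 0}
    - {"hand": 10,"x": 0,"y": 0,"z": -1,"roll": 0}
    - {"hand": 10,"x": 0,"y": 0,"z": -1,"roll": 0}
    - {"hand": 10,"x": 0,"y": 0,"z": 0,"roll": 0}

```text
time: 20.5
position: [0.4927, -0.1459, 0.2411]
tool_rot: [-3.141, 0.033, 0.001]
ft_force: [0.6, 0.4, -0.8]
grip_width: 0.232
grip_force: 8.0
```

send_rows:
  rows:
    - {"hand": 10,"x": 0,"y": 0,"z": -1,"roll": 0}
    - {"hand": 10,"x": 0,"y": 0,"z": -1,"roll": 0}
    - {"hand": 10,"x": 0,"y": 0,"z": -1,"roll": 0}
    - {"hand": 10,"x": 0,"y": 0,"z": -1,"roll": 0}
    - {"hand": 10,"x": 0,"y": 0,"z": 0,"roll": 0}

```text
time: 21.0
position: [0.4927, -0.1459, 0.2371]
tool_rot: [-3.141, 0.033, 0.001]
ft_force: [0.3, -0.6, -1.5]
grip_width: 0.23
grip_force: 8.0
```

At 49 mm with no contact, bore2 must be the deepest (64 mm or more). Another 10 mm is free.

send_rows:
  rows:
    - {"hand": 10,"x": 0,"y": 0,"z": -1,"roll": 0}
    - {"hand": 10,"x": 0,"y": 0,"z": -1,"roll": 0}
    - {"hand": 10,"x": 0,"y": 0,"z": -1,"roll": 0}
    - {"hand": 10,"x": 0,"y": 0,"z": -1,"roll": 0}
    - {"hand": 10,"x": 0,"y": 0,"z": -1,"roll": 0}
    - {"hand": 10,"x": 0,"y": 0,"z": -1,"roll": 0}
    - {"hand": 10,"x": 0,"y": 0,"z": -1,"roll": 0}
    - {"hand": 10,"x": 0,"y": 0,"z": -1,"roll": 0}
    - {"hand": 10,"x": 0,"y": 0,"z": -1,"roll": 0}
    - {"hand": 10,"x": 0,"y": 0,"z": -1,"roll": 0}

```text
time: 22.0
position: [0.4928, -0.1459, 0.2272]
tool_rot: [3.141, -0.033, -0.0]
ft_force: [0.3, 0.0, -1.8]
grip_width: 0.228
grip_force: 8.0
```

send_rows:
  rows:
    - {"hand": 10,"x": 0,"y": 0,"z": -1,"roll": 0}
    - {"hand": 10,"x": 0,"y": 0,"z": -1,"roll": 0}
    - {"hand": 10,"x": 0,"y": 0,"z": -1,"roll": 0}
    - {"hand": 10,"x": 0,"y": 0,"z": -1,"roll": 0}
    - {"hand": 10,"x": 0,"y": 0,"z": 0,"roll": 0}

```text
time: 22.5
position: [0.4927, -0.1459, 0.2231]
tool_rot: [3.141, -0.033, -0.001]
ft_force: [-0.6, -0.7, -2.2]
grip_width: 0.229
grip_force: 8.0
```

send_rows:
  rows:
    - {"hand": 10,"x": 0,"y": 0,"z": -1,"roll": 0}
    - {"hand": 10,"x": 0,"y": 0,"z": -1,"roll": 0}
    - {"hand": 10,"x": 0,"y": 0,"z": -1,"roll": 0}
    - {"hand": 10,"x": 0,"y": 0,"z": -1,"roll": 0}
    - {"hand": 10,"x": 0,"y": 0,"z": 0,"roll": 0}

```text
time: 23.0
position: [0.4927, -0.1459, 0.2191]
tool_rot: [-3.141, 0.033, 0.001]
ft_force: [0.3, -0.3, -1.3]
grip_width: 0.226
grip_force: 8.0
```

send_rows:
  rows:
    - {"hand": 10,"x": 0,"y": 0,"z": -1,"roll": 0}
    - {"hand": 10,"x": 0,"y": 0,"z": -1,"roll": 0}
    - {"hand": 10,"x": 0,"y": 0,"z": -1,"roll": 0}
    - {"hand": 10,"x": 0,"y": 0,"z": -1,"roll": 0}
    - {"hand": 10,"x": 0,"y": 0,"z": 0,"roll": 0}

```text
time: 23.5
position: [0.4935, -0.146, 0.2166]
tool_rot: [3.141, -0.033, 0.003]
ft_force: [-1.4, 0.7, 7.0]
grip_width: 0.23
grip_force: 8.0
```

Bore2 bottoms at about 69 mm and is the deepest. Relieving the press, opening and retreating upward.

send_rows:
  rows:
    - {"hand": 10,"x": 0,"y": 0,"z": 1,"roll": 0}
    - {"hand": 10,"x": 0,"y": 0,"z": 0,"roll": 0}
    - {"hand": 25,"x": 0,"y": 0,"z": 0,"roll": 0}
    - {"hand": 40,"x": 0,"y": 0,"z": 0,"roll": 0}
    - {"hand": 60,"x": 0,"y": 0,"z": 0,"roll": 0}
    - {"hand": 60,"x": 0,"y": 0,"z": 0,"roll": 0}
    - {"hand": 60,"x": 0,"y": 0,"z": 0,"roll": 0}

```text
time: 24.2
position: [0.4927, -0.1459, 0.2161]
tool_rot: [-3.141, 0.033, 0.001]
ft_force: [-1.1, -0.4, 0.4]
grip_width: 0.57
grip_force: 0.0
```

send_rows:
  rows:
    - {"hand": 60,"x": 0,"y": 0,"z": 10,"roll": 0}
    - {"hand": 60,"x": 0,"y": 0,"z": 15,"roll": 0}
    - {"hand": 60,"x": 0,"y": 0,"z": 20,"roll": 0}
    - {"hand": 60,"x": 0,"y": 0,"z": 25,"roll": 0}
    - {"hand": 60,"x": 0,"y": 0,"z": 25,"roll": 0}
    - {"hand": 60,"x": 0,"y": 0,"z": 20,"roll": 0}
    - {"hand": 60,"x": 0,"y": 0,"z": 0,"roll": 0}
    - {"hand": 60,"x": 0,"y": 0,"z": 0,"roll": 0}

```text
time: 25.0
position: [0.4928, -0.1459, 0.3316]
tool_rot: [3.141, -0.033, 0.001]
ft_force: [-0.1, -0.2, -0.4]
grip_width: 0.693
grip_force: 0.0
```

```bash
python3 - <<'E'
from h import *
a=snap('scene','s7.png');_,m,w=load('s7.png')
for z in(.191,.194):print('expected cap px',proj(m,w,[.488,-.146,z]))
h=cv2.cvtColor(a[120:250,330:460],cv2.COLOR_BGR2HSV)
k=((h[...,0]>4)&(h[...,0]<25)&(h[...,1]>110)&(h[...,2]>30)).astype(np.uint8)
b=cv2.resize(a[120:240,330:490],(800,600),interpolation=cv2.INTER_CUBIC);cv2.imwrite('pics/c7.png',b)
s=get_state();print(s['time'],s['position'],s['grip_width'],s['ft_force'])
E
```

```text
expected cap px [414.8300381  172.61599803]
expected cap px [415.01734804 171.63540987]
25.05 [ 0.49245126 -0.14582736  0.33073414] 0.6895773989203642 [-0.28350294  0.1269647  -0.03152634]
```

View pics/c7.png

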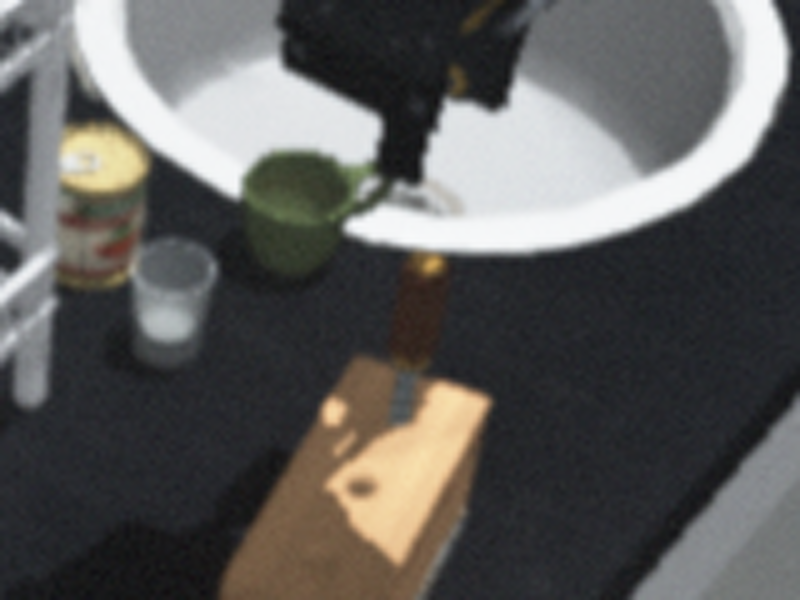

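The rod stands in the far bore with its cap at pixel (415.6,172.4). That matches the predicted (415,172), and the gripper is clear.

```bash
python3 -c "
from bench import *
print(close_job())"
```

```text
the job is handed in; nothing more can be done
None
```

The job is handed in: the steel stands released on the bottom of bore2, the deepest at about 69 mm (bore0 about 55 mm, bore1 about 34 mm), with about 9 N the highest press read and 25 s used, but I viewed 11 pictures, one over the limit of 10.

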